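# Back off the plaster-mould press

### The arm

A 6-joint arm with a two-finger parallel gripper is mounted at the origin on the work surface. World frame = base frame: x ahead of the robot, y to its left, z up, the work surface at z = 0. Lengths are in m, angles in degrees, forces in N, time in s.
With the tool pointing down it reaches from about 0.4 to 0.825 m from the base axis. Payload 7 kg.
Tool frame: the origin (TCP) lies at the very end of the fingers, on their centre line; the grasp point (between the pads) lies behind it (r.grasp_offset is the z of the grasp point in the tool frame, in m); z points along the fingers, y is the direction in which the jaws open and shut (so a half turn about z gives the same grasp; the last joint's range is limited). The gripper opens to 88 mm and grips with 3 to 60 N. Pads are 19 mm wide; open, the fingers measure 130 mm over their backs; the gripper's body (78 mm by 193 mm) begins 47 mm behind the grasp point.
Start: joints at [-50.243, 20.546, 0.682, 0, -70.136, -16.507], TCP at [0.266, -0.62, 0.227] pointing down, gripper open.
Joint ranges: [-176.03, 176.03], [-82.01, 121.73], [-58.28, 71.71], [-173.87, 95.51], [-174.79, -0.11], [-173.66, 173.66]. Speed limits (degrees/s): [136.94, 136.94, 172.46, 180, 180, 180].

### API

Orientations are given as [roll, pitch, yaw] about the fixed x, y, z axes, in that order (R = Rz(yaw) Ry(pitch) Rx(roll)).
In Python, from plant import r gives the robot as it stands. The module is installed in compiled form; this text tells all that it offers.
- The arm moves only by the tool servo_tool, never from a script. Its argument "targets" is a list of rows, each an object of numbers: "dx", "dy", "dz": the shift along the world's x, y, z in cm; "spin": the turn about the world's z in rad; "grip": the opening in per cent of the stroke, from 0 (shut) to 100 (fully open). A call has exactly 10 rows; each row is the pose to reach, as a shift and turn from the pose commanded when the call began; what a row does not reach only later rows make up. A row lasts 1/12 s, in which the tool goes at most 41.7 mm and 7.16 degrees, less where a joint would pass 70% of its speed; a pose out of reach is approached as far as the arm can. A call with a gripper value outside its range is refused whole. The fingers move at their own pace and stop on an object; "squeeze" is the grip in N (left out, the last holds). Time passes only in rows, so rows that repeat a pose let the fingers close, or fill a call up. It gives the time, the measured TCP pose, the force and the opening at its end, in the units of the state.
- r.get_state(): the state, without advancing time (a new reading comes with each control period).
- r.capture(name): name is "side" or "top"; returns the picture (480x640x3 uint8, blue, green, red); there is no depth.
- r.get_calibration(name): a dict with "K" (3x3 intrinsics, pixels), "k1" (the pictures are not rectified: a ray, as slopes to the right and down, at radius r is drawn at 1 + k1 r^2 times it, then the intrinsics apply), "extrinsics" (4x4, takes a point from camera to world coordinates). Camera axes: x right, y down, z forward; pixel columns grow to the right and rows downward; lengths in m; the calibration is good to about 2 mm. A picture is of the moment at which its call begins. get_calibration takes no time and is no camera call.
- r.close_job(): hands the job in, once; it reports no verdict.
Trained networks look in the newest picture that a camera, given by its name, has taken for a name from the list of things; names that differ only in an ending like _2 or _b are one class to them, and where a whole thing is asked for, a point or a joint stands for the part that bears it (a point fixed in the world has none). Each returns a list of dicts, best first, with "p" (0 to 1); they miss things now and then, are a little off and sometimes report something else, mostly with a low value. They report only what shows in the picture. A call takes as long as a camera call.
- r.cut_out(name, camera): "mask" (480x640 bool, what is visible of it) and "extent" ([left, top, right, bottom] in pixels, round what is visible of it).
The state is a dict: "time_s": time; "joints": joint angles; "qd": joint speeds; "joint_torque": joint torques, N m; "tcp_pos": TCP position; "eef_rot": TCP orientation; "contact_force": force on the tool from outside, world axes, zero at the start; "moment": the same for the moment, N m; "gripper_width": finger opening in m.
Only numpy, scipy, OpenCV 4.12 (cv2) and the standard library are available. Lean on these libraries where they do the work, as an engineer would, in place of code of your own. Each camera call takes 0.05 s, during which the arm holds its last target. There are 200 camera calls.

### The job

Loosen the small screw press on the classroom table by rolling a fingertip round the knurled rim of its black handwheel, anticlockwise seen from above: first bring the rib on top of the wheel round to the fixed steel pointer, then count exactly two more full turns, stopping with the rib in line with the pointer again. Nothing is to be gripped or lifted: use the fingertip alone, and leave the mould in the press and the things around it where they are. Finish with the hand clear of everything.

Things in the scene. Friction and masses are not known exactly. Their poses are not given: they have to be found in the camera images.
- wheel_mid (a point): Centre of the press's black plastic handwheel, on its vertical axis, half-way up the rim. A level disc 93 mm across over the knurls (24 upright ridges, 3.5 mm proud) and 24 mm tall; too wide to span. A steel boss and a rib stand 2.5 mm above its top. It rises 4 mm per turn anticlockwise. Free space all round the rim; the highest parts below it are 22 mm or more under its underside. z is up.
- wheel (a joint): Turn of the wheel (rad), growing anticlockwise seen from above (loosening). 0 = rib first in line with the pointer, 6.283 one full turn later, 12.566 two. Starts between -1.4 and -0.3 (rib short of the pointer); stops at -1.7 and 18.5. Friction 0.045 N m (1 N at the rim): a fingertip pushing inward with some 6 N and moving round the rim drives it. It stays where it is left.
- rib_end (a point): Outer end of the only rib on the wheel's top face: a straight bright metal bar, 30 mm long, 8 mm wide, 2.5 mm high, running from the boss (26 mm across) to the rim; this point is on its top, 43 mm from the wheel's axis.
- pointer_tip (a point): Outer tip of the fixed pointer: a steel arm 12 mm wide with a diamond-shaped end, lying level, top 86 mm above the table, lower than the wheel, reaching out from under it to 111 mm from the wheel's axis. Rib and pointer are in line when, seen from above, both point the same way from the axis.
- press: Screw press fixed to the table, origin on the table below the wheel's axis: plywood bed 180 x 250 x 15 mm, two steel posts, a steel crossbar along its y axis with its top 84 mm above the table; the pointer reaches out along its x axis. Does not move.
- mould: Loose plaster-filled white mould, 90 x 120 x 34 mm, lying on the bed under the pressure plate; origin at the centre of its underside. Leave in place.
- cast: Bystander: round white plaster cast, 104 mm across, 30 mm tall, lying on newspaper; origin at the centre of its underside.
- tub: Bystander: open clear plastic tub, 130 x 100 x 50 mm; origin at the centre of its underside.
- brush: Bystander: brush lying on the table; origin under it.
- cup: Bystander: white plastic cup, 72 mm across, 80 mm tall; origin at the centre of its underside.

How it is judged:
By the outcome, as a careful person would: the job done as asked, in the order asked, and still so for the second after the job is handed in, with the robot touching nothing.
It also fails if it takes over 56 s, if anything falls off the work surface, if the arm or the gripper's body presses on something with over 40 N, if the wrist force passes 120 N, or if a joint passes its speed limit or range.

## Working session

There is one attempt and no reset: what is moved stays moved. The work goes in short steps, Python scripts to look and compute and a tool call to move; the robot and the scene stay as the last step left them, time stands still between calls to the robot, and variables do not carry over. Pictures are saved under pics/ and viewed, about 8 in all and at most 12, crops included, and the job is handed in when it is done.

Besides the shell and the picture viewer there is one more tool, called after "Call:" as name([rows], argument=value, ...), one row to a line, values as JSON. servo_tool: Moves the arm, as the interface text tells. Its arguments: {"type":"object","properties":{"targets":{"type":"array"},"squeeze":{"type":"number"}},"required":["targets"]}

```bash
mkdir -p pics; cat > h.py <<'E'
import numpy as np, cv2
from plant import r
def pix2z(name,uv,z):
    c=r.get_calibration(name);K=np.array(c["K"]);T=np.array(c["extrinsics"])
    s=cv2.undistortPoints(np.array(uv,float).reshape(-1,1,2),K,np.array([c["k1"],0,0,0.])).reshape(-1,2)
    d=np.c_[s,np.ones(len(s))]@T[:3,:3].T
    return T[:3,3]+d*((z-T[2,3])/d[:,2])[:,None]
def proj(name,P):
    c=r.get_calibration(name);K=np.array(c["K"]);T=np.linalg.inv(np.array(c["extrinsics"]))
    return cv2.projectPoints(np.array(P,float).reshape(-1,1,3),cv2.Rodrigues(T[:3,:3])[0],T[:3,3],K,np.array([c["k1"],0,0,0.]))[0].reshape(-1,2)
E
python3 - <<'E'
from h import *
np.set_printoptions(precision=4,suppress=True)
for n in("top","side"):
    im=r.capture(n);cv2.imwrite(f"pics/{n}0.png",im)
    c=r.get_calibration(n);print(n,np.array(c["K"]).tolist(),c["k1"],np.array(c["extrinsics"]))
    for o in("wheel","rib_end","press","wheel_mid"):
        for d in r.cut_out(o,n)[:2]:
            ys,xs=np.nonzero(d["mask"]);print(n,o,d["p"],d["extent"],xs.mean(),ys.mean(),len(xs))
print(r.get_state(), r.grasp_offset)
E
```

```text
top [[488.33055039896936, 0.0, 313.9721248193158], [0.0, 488.33055039896936, 242.44682598619642], [0.0, 0.0, 1.0]] 0.009581501011457948 [[ 0.0012 -0.9946  0.1037  0.4234]
 [-0.9998 -0.0031 -0.0183  0.0035]
 [ 0.0185 -0.1036 -0.9944  1.1562]
 [ 0.      0.      0.      1.    ]]
top wheel 0.82 [326.4, 219.1, 368.8, 259.8] 346.7988787666433 236.4905395935529 1427
top rib_end 0.73 [324.6, 215.2, 367.5, 256.1] 346.0257976917855 236.06381534283776 1473
top press 0.96 [290.5, 187.1, 399.3, 282.1] 342.74978989074316 241.74270620722777 8329
top wheel_mid 0.98 [323.9, 212.4, 370.4, 257.4] 346.12110481586404 236.3682719546742 1412
side [[580.3797545736044, 0.0, 314.50977073827244], [0.0, 580.3797545736044, 230.16965736109145], [0.0, 0.0, 1.0]] 0.048242814664211583 [[-0.9844 -0.0905  0.1511  0.3102]
 [-0.1761  0.4886 -0.8545  1.3317]
 [ 0.0035 -0.8678 -0.4969  0.8645]
 [ 0.      0.      0.      1.    ]]
side wheel 0.69 [302.6, 192.5, 339.0, 216.6] 320.7078825347759 206.60123647604328 647
side rib_end 0.68 [304.6, 195.6, 336.8, 216.5] 320.6744574290484 206.34223706176962 599
side rib_end 0.41 [283.1, 196.4, 354.1, 273.3] 319.5027322404372 235.18579234972677 3843
side press 0.92 [284.6, 196.7, 357.6, 267.3] 320.1765980498375 235.41711809317442 3692
side wheel_mid 0.71 [304.3, 195.3, 335.6, 218.0] 320.95616883116884 206.24675324675326 616
{'time_s': 0.5, 'joints': array([-50.2432,  20.5474,   0.6788,  -0.0012, -70.136 , -16.5075]), 'qd': array([ 0.0111, -0.0966,  0.0445, -0.0235,  0.0147,  0.0713]), 'joint_torque': array([  0.0004, -58.1797,  29.307 ,   6.9973,   0.0119,  -0.    ]), 'tcp_pos': array([ 0.2664, -0.6201,  0.2265]), 'eef_rot': array([ 179.9952,   -0.0003, -156.7512]), 'contact_force': array([-0.2228, -0.5958, -0.4826]), 'moment': array([ 0.0173, -0.0289,  0.0148]), 'gripper_width': 0.08769903600180579} -0.0188
```

View pics/top0.png

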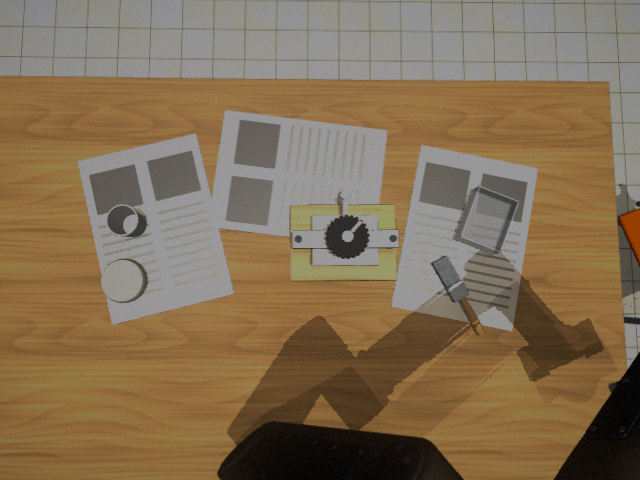

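View pics/side0.png

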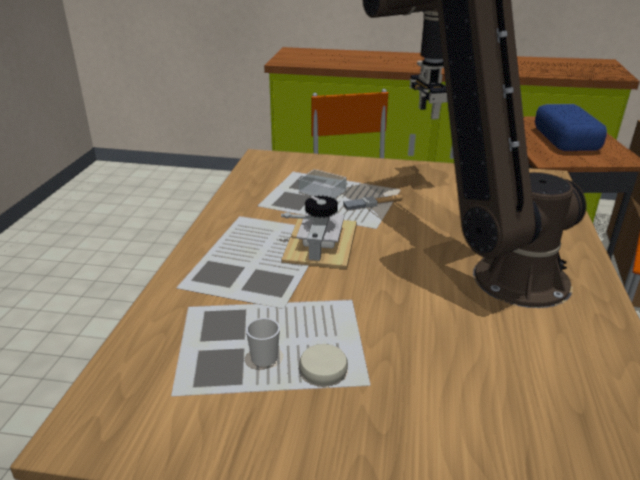

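```bash
python3 - <<'E'
from h import *
np.set_printoptions(precision=4,suppress=True)
im=cv2.imread("pics/top0.png");cv2.imwrite("pics/c0.png",cv2.resize(im[180:290,280:410],None,fx=6,fy=5.4,interpolation=cv2.INTER_CUBIC)) if 0 else cv2.imwrite("pics/c0.png",cv2.resize(im[180:280,280:410],None,fx=6,fy=6,interpolation=cv2.INTER_CUBIC))
s=cv2.imread("pics/side0.png");cv2.imwrite("pics/s0.png",cv2.resize(s[185:275,270:370],None,fx=6,fy=6,interpolation=cv2.INTER_CUBIC))
# wheel centre by triangulating mask centres
from scipy.optimize import least_squares
res=lambda P:np.r_[proj("top",P)[0]-[346.3,236.4],proj("side",P)[0]-[320.8,206.4]]
q=least_squares(res,[.45,-.05,.12]);print(q.x,q.fun)
E
```

```text
[ 0.5442 -0.0848  0.1189] [ 0.029   0.2762 -0.3581 -0.0465]
```

View pics/c0.png

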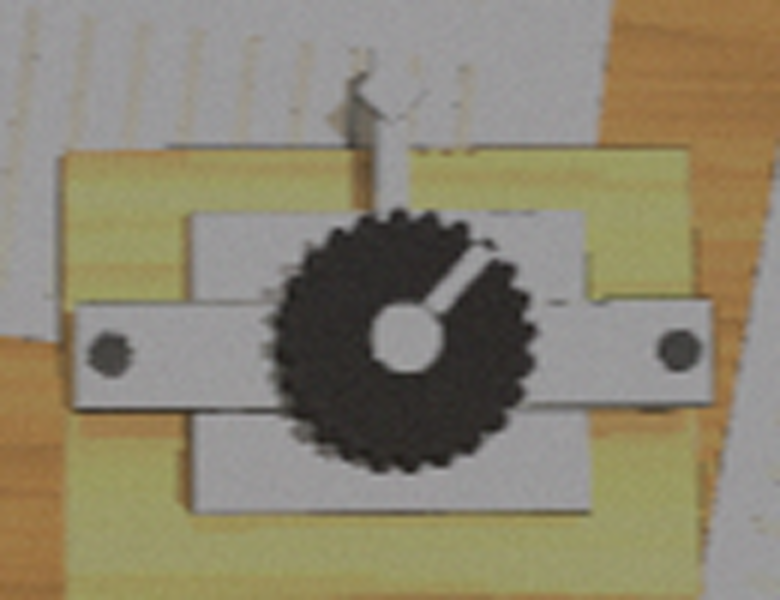

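View pics/s0.png

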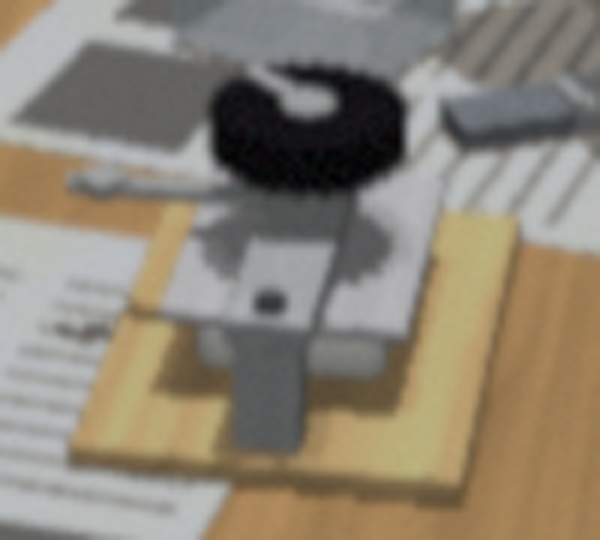

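```bash
python3 - <<'E'
from h import *
from scipy.optimize import least_squares
np.set_printoptions(precision=4,suppress=True)
def C(p): return np.array(p)/6+[280,180]-.4
res=lambda P:np.r_[proj("top",P)[0]-C([407,338]),proj("side",P)[0]-(np.array([308,101])/6+[270,185]-.4)]
q=least_squares(res,[.45,-.05,.12]);print("boss",q.x,q.fun)
z=q.x[2]
b=pix2z("top",C([407,338])[None],z)[0];e=pix2z("top",C([487,250])[None],z)[0]
ang=lambda v:np.degrees(np.arctan2(v[1],v[0]))
print("rib",e-b,np.linalg.norm(e-b),ang(e-b))
B=pix2z("top",[C([110,354]),C([680,350])],.084);d=B[0]-B[1];print("bolts",B,np.linalg.norm(d),ang(d)-90, B.mean(0))
# crossbar edges long
for P in([75,304],[712,300]),([75,408],[712,403]):
    E=pix2z("top",[C(p) for p in P],.084);print("edge",ang(E[0]-E[1])-90,E.mean(0))
A=pix2z("top",[C([392,205]),C([392,140]),C([386,95])],.086);print("ptr",A,[ang(a-b) for a in A],np.linalg.norm(A-b,axis=1))
E
```

```text
boss [ 0.5437 -0.0859  0.1338] [ 0.0165  0.1572 -0.2059 -0.0269]
rib [ 0.0314 -0.0285  0.    ] 0.042366601301775615 -42.21420254739081
bolts [[ 0.5436  0.0192  0.084 ]
 [ 0.5458 -0.1912  0.084 ]] 0.21045431587233593 0.5938060368121398 [ 0.5447 -0.086   0.084 ]
edge 0.5691302821687572 [ 0.5633 -0.0856  0.084 ]
edge 0.6225357021654503 [ 0.5249 -0.0854  0.084 ]
ptr [[ 0.5992 -0.0848  0.086 ]
 [ 0.6236 -0.0849  0.086 ]
 [ 0.6405 -0.0828  0.086 ]] [np.float64(1.1249537874693212), np.float64(0.6877393667042702), np.float64(1.8386673042445725)] [0.073  0.0928 0.1077]
```

The top view shows the wheel boss at pixel (347.5, 236), the rib end at (361, 221) and the pointer running straight up the image to about (345, 195). The axis comes out at about (0.544, -0.086), with the boss top at 0.134. The rib is at -42° and the pointer at about +0.8°, so the wheel starts near -0.75 rad. The side view agrees. Next I shut the fingers and approach the -y side of the rim.

Call:
servo_tool([
  {"dx": 2.4, "dy": 3.8, "dz": 0, "spin": -0.1, "grip": 0},
  {"dx": 4.8, "dy": 7.6, "dz": 0, "spin": -0.2, "grip": 0},
  {"dx": 7.2, "dy": 11.4, "dz": 0, "spin": -0.3, "grip": 0},
  {"dx": 9.6, "dy": 15.2, "dz": 0, "spin": -0.406, "grip": 0},
  {"dx": 12, "dy": 19, "dz": 0, "spin": -0.406, "grip": 0},
  {"dx": 14.4, "dy": 22.8, "dz": 0, "spin": -0.406, "grip": 0},
  {"dx": 16.8, "dy": 26.6, "dz": 0, "spin": -0.406, "grip": 0},
  {"dx": 19.2, "dy": 30.4, "dz": 0, "spin": -0.406, "grip": 0},
  {"dx": 21.6, "dy": 34.2, "dz": 0, "spin": -0.406, "grip": 0},
  {"dx": 24, "dy": 38, "dz": 0, "spin": -0.406, "grip": 0},
], squeeze=10)

```text
time_s: 1.33
tcp_pos: [0.4897, -0.266, 0.227]
eef_rot: [-180.0, 0.1, 180.0]
contact_force: [0.3, -1.0, -0.7]
gripper_width: 0.0266
```

Call:
servo_tool([
  {"dx": 2, "dy": 3, "dz": -1, "spin": 0, "grip": 0},
  {"dx": 3.8, "dy": 6.5, "dz": -3, "spin": 0, "grip": 0},
  {"dx": 3.8, "dy": 6.5, "dz": -6, "spin": 0, "grip": 0},
  {"dx": 3.8, "dy": 6.5, "dz": -9, "spin": 0, "grip": 0},
  {"dx": 3.8, "dy": 6.5, "dz": -11.7, "spin": 0, "grip": 0},
  {"dx": 3.8, "dy": 6.5, "dz": -11.7, "spin": 0, "grip": 0},
  {"dx": 3.8, "dy": 6.5, "dz": -11.7, "spin": 0, "grip": 0},
  {"dx": 3.8, "dy": 6.5, "dz": -11.7, "spin": 0, "grip": 0},
  {"dx": 3.8, "dy": 6.5, "dz": -11.7, "spin": 0, "grip": 0},
  {"dx": 3.8, "dy": 6.5, "dz": -11.7, "spin": 0, "grip": 0},
])

```text
time_s: 2.17
tcp_pos: [0.528, -0.2032, 0.1115]
eef_rot: [-180.0, 0.2, 180.0]
contact_force: [0.3, -0.4, 0.2]
gripper_width: 0.0001
```

```bash
python3 - <<'E'
from h import *
s=r.get_state();print(s["tcp_pos"],s["contact_force"],s["gripper_width"])
t=r.capture("top")[170:290,270:420];s=r.capture("side")[150:270,250:400]
f=lambda a:cv2.resize(a,(400,320)) 
g=lambda a:cv2.resize(a,(400,320),interpolation=cv2.INTER_CUBIC)
cv2.imwrite("pics/p1.png",np.hstack([g(t),g(s)]))
E
```

```text
[ 0.52799946 -0.20323392  0.11149006] [ 0.33602849 -0.38166875  0.20889499] 0.0001383833532089512
```

View pics/p1.png

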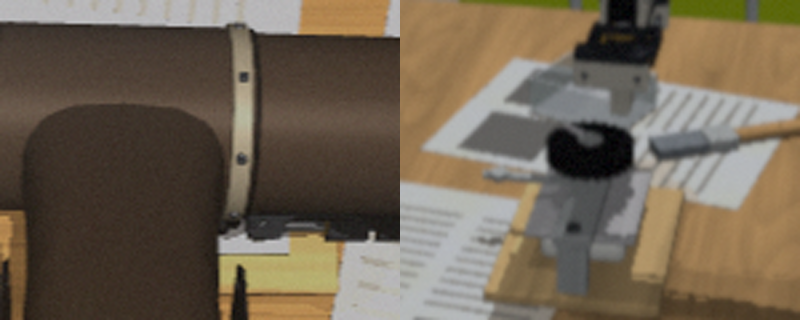

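The side view is usable with the hand on the -y side, while the arm blocks the top view. The shut fingers hang behind the wheel at about (625, 105) in the right half. Now I probe the rim from -y.

Call:
servo_tool([
  {"dx": 0.8, "dy": 2, "dz": 0},
  {"dx": 1.6, "dy": 4, "dz": 0},
  {"dx": 1.6, "dy": 4.5, "dz": 0},
  {"dx": 1.6, "dy": 4.7, "dz": 0},
  {"dx": 1.6, "dy": 4.8, "dz": 0},
  {"dx": 1.6, "dy": 4.9, "dz": 0},
  {"dx": 1.6, "dy": 5.0, "dz": 0},
  {"dx": 1.6, "dy": 5.1, "dz": 0},
  {"dx": 1.6, "dy": 5.1, "dz": 0},
  {"dx": 1.6, "dy": 5.1, "dz": 0},
])

```text
validation failed for argument at $.ta...
```

Call:
servo_tool([
  {"dx": 0.8, "dy": 2, "dz": 0, "spin": 0, "grip": 0},
  {"dx": 1.6, "dy": 4, "dz": 0, "spin": 0, "grip": 0},
  {"dx": 1.6, "dy": 4.5, "dz": 0, "spin": 0, "grip": 0},
  {"dx": 1.6, "dy": 4.7, "dz": 0, "spin": 0, "grip": 0},
  {"dx": 1.6, "dy": 4.8, "dz": 0, "spin": 0, "grip": 0},
  {"dx": 1.6, "dy": 4.9, "dz": 0, "spin": 0, "grip": 0},
  {"dx": 1.6, "dy": 5.0, "dz": 0, "spin": 0, "grip": 0},
  {"dx": 1.6, "dy": 5.1, "dz": 0, "spin": 0, "grip": 0},
  {"dx": 1.6, "dy": 5.1, "dz": 0, "spin": 0, "grip": 0},
  {"dx": 1.6, "dy": 5.1, "dz": 0, "spin": 0, "grip": 0},
])

```text
time_s: 3.1
tcp_pos: [0.5428, -0.1521, 0.1096]
eef_rot: [-180.0, -0.0, 180.0]
contact_force: [-1.4, 0.8, -0.5]
gripper_width: 0.0007
```

Call:
servo_tool([
  {"dx": 0, "dy": 0.1, "dz": 0, "spin": 0, "grip": 0},
  {"dx": 0, "dy": 0.2, "dz": 0, "spin": 0, "grip": 0},
  {"dx": 0, "dy": 0.3, "dz": 0, "spin": 0, "grip": 0},
  {"dx": 0, "dy": 0.4, "dz": 0, "spin": 0, "grip": 0},
  {"dx": 0, "dy": 0.5, "dz": 0, "spin": 0, "grip": 0},
  {"dx": 0, "dy": 0.6, "dz": 0, "spin": 0, "grip": 0},
  {"dx": 0, "dy": 0.7, "dz": 0, "spin": 0, "grip": 0},
  {"dx": 0, "dy": 0.7, "dz": 0, "spin": 0, "grip": 0},
  {"dx": 0, "dy": 0.7, "dz": 0, "spin": 0, "grip": 0},
  {"dx": 0, "dy": 0.7, "dz": 0, "spin": 0, "grip": 0},
])

```text
time_s: 3.93
tcp_pos: [0.5428, -0.1477, 0.1097]
eef_rot: [-179.8, -0.0, 180.0]
contact_force: [1.7, -18.5, -3.0]
gripper_width: 0.0002
```

```bash
python3 - <<'E'
from h import *
np.set_printoptions(precision=4,suppress=True)
s=r.get_state();print(s["tcp_pos"],s["contact_force"],s["gripper_width"])
s=r.capture("side");cv2.imwrite("pics/s2.png",cv2.resize(s[130:250,250:410],None,fx=5,fy=5,interpolation=cv2.INTER_CUBIC))
E
```

```text
[ 0.5428 -0.1477  0.1097] [  1.6837 -18.5097  -3.0071] 0.00015195442459652888
```

View pics/s2.png

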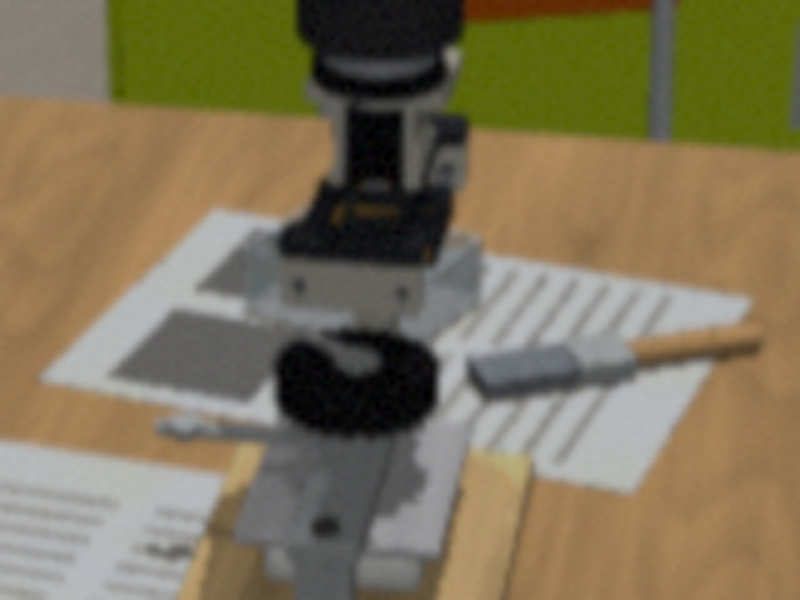

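Contact came at y = -0.1477 with 18.5 N for about 2.6 mm of lag, so the stiffness is about 7 N/mm and the shut tip's half-depth is about 15.5 mm. The side crop shows the fingers just behind the wheel at (380, 310), touching only the rim. Next I work out a rolling path, with the tool orientation fixed, as a rounded rectangle about the axis.

```bash
cat > path.py <<'E'
import numpy as np
AX=np.array([.5440,-.0857])*1e3
def loop(hx=9.5,hy=15.5,R=44.7):
    P=[]
    for k,(sx,sy) in enumerate([(1,-1),(1,1),(-1,1),(-1,-1)]):
        for p in np.radians(np.linspace(-90+90*k,90*k,46)): P.append([sx*hx+R*np.cos(p),sy*hy+R*np.sin(p)])
    P.append(P[0]);P=np.array(P)
    # start at the -y side, end of previous arc -> P[0] is x=+hx
    s=np.r_[0,np.cumsum(np.linalg.norm(np.diff(P,axis=0),axis=1))];return P+AX,s
def at(s,**k):
    P,S=loop(**k);s=np.mod(s,S[-1]);return np.c_[np.interp(s,S,P[:,0]),np.interp(s,S,P[:,1])]
def table(s0,ds,c0,n=10,**k):
    """rows in cm relative to commanded c0(mm)"""
    q=at(s0+ds*np.arange(1,n+1),**k)
    print("s_end",s0+ds*n,"end",q[-1].round(2));print(((q-c0)/10).round(2).tolist());return q[-1]
E
python3 -c "
from path import *
print(loop()[1][-1])
c=np.array([542.8,-145.1]);s=-10.7
for i in range(4): c=table(s,10,c); s+=100
"
```

```text
380.8441243887664
s_end 89.3 end [598.2  -82.11]
[[1.0, -0.08], [1.99, 0.02], [2.94, 0.33], [3.79, 0.85], [4.51, 1.54], [5.06, 2.37], [5.41, 3.31], [5.54, 4.3], [5.54, 5.3], [5.54, 6.3]]
s_end 189.3 end [535.62 -25.5 ]
[[0.0, 1.0], [-0.07, 2.0], [-0.36, 2.95], [-0.85, 3.82], [-1.53, 4.56], [-2.35, 5.12], [-3.27, 5.5], [-4.26, 5.66], [-5.26, 5.66], [-6.26, 5.66]]
s_end 289.3 end [489.8  -98.87]
[[-0.99, -0.09], [-1.94, -0.39], [-2.8, -0.9], [-3.53, -1.59], [-4.08, -2.42], [-4.44, -3.35], [-4.58, -4.34], [-4.58, -5.34], [-4.58, -6.34], [-4.58, -7.34]]
s_end 389.3 end [ 561.9 -145.1]
[[0.07, -1.0], [0.35, -1.95], [0.83, -2.83], [1.5, -3.57], [2.31, -4.15], [3.23, -4.53], [4.22, -4.7], [5.22, -4.7], [6.22, -4.7], [7.21, -4.62]]
```

Call:
servo_tool([
  {"dx": 1.0, "dy": -0.08, "dz": 0, "spin": 0, "grip": 0},
  {"dx": 1.99, "dy": 0.02, "dz": 0, "spin": 0, "grip": 0},
  {"dx": 2.94, "dy": 0.33, "dz": 0, "spin": 0, "grip": 0},
  {"dx": 3.79, "dy": 0.85, "dz": 0, "spin": 0, "grip": 0},
  {"dx": 4.51, "dy": 1.54, "dz": 0, "spin": 0, "grip": 0},
  {"dx": 5.06, "dy": 2.37, "dz": 0, "spin": 0, "grip": 0},
  {"dx": 5.41, "dy": 3.31, "dz": 0, "spin": 0, "grip": 0},
  {"dx": 5.54, "dy": 4.3, "dz": 0, "spin": 0, "grip": 0},
  {"dx": 5.54, "dy": 5.3, "dz": 0, "spin": 0, "grip": 0},
  {"dx": 5.54, "dy": 6.3, "dz": 0, "spin": 0, "grip": 0},
])

```text
time_s: 4.82
tcp_pos: [0.6008, -0.0805, 0.1105]
eef_rot: [180.0, 0.3, -180.0]
contact_force: [9.1, -1.8, -0.9]
gripper_width: 0.0006
```

```bash
python3 - <<'E'
from h import *
np.set_printoptions(precision=4,suppress=True)
s=r.get_state();print(s["tcp_pos"],s["contact_force"])
s=r.capture("side");t=r.capture("top")
g=lambda a:cv2.resize(a,(400,400),interpolation=cv2.INTER_CUBIC)
cv2.imwrite("pics/s3.png",np.hstack([g(s[170:250,280:360]),g(t[170:290,285:405])]))
E
```

```text
[ 0.6008 -0.0805  0.1105] [ 9.128  -1.808  -0.9448]
```

View pics/s3.png

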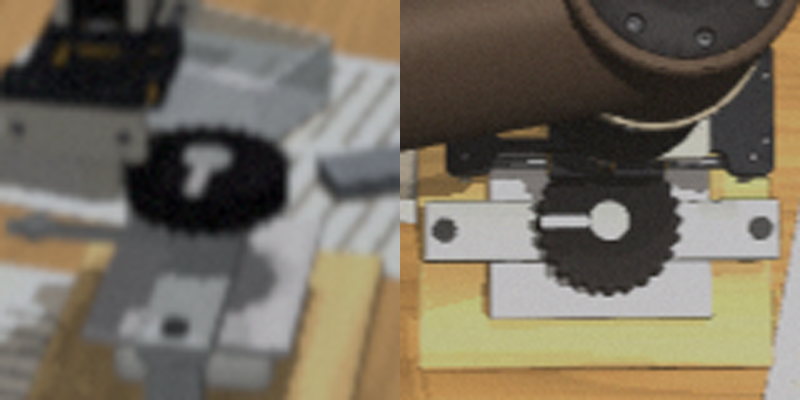

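The top view is clear: the rib now points left from (610, 220) to (545, 221), which is about +90°. So 100 mm of rolling turned the wheel about 132°, with no visible slip and 9 N inward. I carry on round.

Call:
servo_tool([
  {"dx": 0, "dy": 1, "dz": 0, "spin": 0, "grip": 0},
  {"dx": -0.07, "dy": 2, "dz": 0, "spin": 0, "grip": 0},
  {"dx": -0.36, "dy": 2.95, "dz": 0, "spin": 0, "grip": 0},
  {"dx": -0.85, "dy": 3.82, "dz": 0, "spin": 0, "grip": 0},
  {"dx": -1.53, "dy": 4.56, "dz": 0, "spin": 0, "grip": 0},
  {"dx": -2.35, "dy": 5.12, "dz": 0, "spin": 0, "grip": 0},
  {"dx": -3.27, "dy": 5.5, "dz": 0, "spin": 0, "grip": 0},
  {"dx": -4.26, "dy": 5.66, "dz": 0, "spin": 0, "grip": 0},
  {"dx": -5.26, "dy": 5.66, "dz": 0, "spin": 0, "grip": 0},
  {"dx": -6.26, "dy": 5.66, "dz": 0, "spin": 0, "grip": 0},
])

```text
time_s: 5.75
tcp_pos: [0.5354, -0.0234, 0.1098]
eef_rot: [179.8, 0.1, 180.0]
contact_force: [2.1, 10.9, 0.4]
gripper_width: 0.0004
```

```bash
cat > rib.py <<'E'
from h import *
def rib(name,turns,im=None,ax=(.5437,-.0859)):
    im=r.capture(name) if im is None else im
    g=cv2.cvtColor(im,cv2.COLOR_BGR2GRAY).astype(np.float32)
    a=np.radians(np.arange(0,360,1.));rr=np.arange(.018,.037,.001)
    A,R=np.meshgrid(a,rr,indexing="ij")
    P=np.c_[ax[0]+R.ravel()*np.cos(A.ravel()),ax[1]+R.ravel()*np.sin(A.ravel()),np.full(A.size,.1338+.004*turns)]
    uv=proj(name,P).astype(np.float32)
    v=cv2.remap(g,uv[:,0].reshape(A.shape),uv[:,1].reshape(A.shape),cv2.INTER_LINEAR).mean(1)
    w=np.clip(v-(np.median(v)+v.max())/2,0,None);k=v.argmax()
    d=(np.arange(360)-k+180)%360-180;w[abs(d)>25]=0
    return round(((k+(w*d).sum()/w.sum())+180)%360-180,1),v.max().round(),np.median(v).round(),int((v>(np.median(v)+v.max())/2).sum())
def both(t):
    s=r.get_state();print(s["time_s"],s["tcp_pos"].round(4),s["contact_force"].round(1))
    for n in("top","side"):
        im=r.capture(n);cv2.imwrite(f"pics/{n}_{s['time_s']:.2f}.png",im);print(n,rib(n,t,im))
E
python3 - <<'E'
from rib import *
print([rib(n,-.12,cv2.imread(f"pics/{n}0.png")) for n in("top","side")])
both(.6)
E
```

```text
[(np.float64(-40.1), np.float32(153.0), np.float32(44.0), 17), (np.float64(-44.7), np.float32(143.0), np.float32(24.0), 33)]
5.75 [ 0.5354 -0.0234  0.1098] [ 2.1 10.9  0.4]
top (np.float64(160.6), np.float32(166.0), np.float32(62.0), 36)
side (np.float64(82.4), np.float32(89.0), np.float32(22.0), 108)
```

Call:
servo_tool([
  {"dx": -0.99, "dy": -0.09, "dz": 0, "spin": 0, "grip": 0},
  {"dx": -1.94, "dy": -0.39, "dz": 0, "spin": 0, "grip": 0},
  {"dx": -2.8, "dy": -0.9, "dz": 0, "spin": 0, "grip": 0},
  {"dx": -3.53, "dy": -1.59, "dz": 0, "spin": 0, "grip": 0},
  {"dx": -4.08, "dy": -2.42, "dz": 0, "spin": 0, "grip": 0},
  {"dx": -4.44, "dy": -3.35, "dz": 0, "spin": 0, "grip": 0},
  {"dx": -4.58, "dy": -4.34, "dz": 0, "spin": 0, "grip": 0},
  {"dx": -4.58, "dy": -5.34, "dz": 0, "spin": 0, "grip": 0},
  {"dx": -4.58, "dy": -6.34, "dz": 0, "spin": 0, "grip": 0},
  {"dx": -4.58, "dy": -7.34, "dz": 0, "spin": 0, "grip": 0},
])

```text
time_s: 6.68
tcp_pos: [0.4863, -0.0994, 0.109]
eef_rot: [180.0, -0.3, 179.9]
contact_force: [-4.0, 0.1, 1.9]
gripper_width: 0.0002
```

```bash
python3 -c "
from rib import *
both(1.0)"
```

```text
6.6833 [ 0.4863 -0.0994  0.109 ] [-4.   0.1  1.9]
top (np.float64(157.9), np.float32(77.0), np.float32(54.0), 74)
side (np.float64(-22.3), np.float32(121.0), np.float32(33.0), 108)
```

Call:
servo_tool([
  {"dx": 0.07, "dy": -1.0, "dz": 0, "spin": 0, "grip": 0},
  {"dx": 0.35, "dy": -1.95, "dz": 0, "spin": 0, "grip": 0},
  {"dx": 0.83, "dy": -2.83, "dz": 0, "spin": 0, "grip": 0},
  {"dx": 1.5, "dy": -3.57, "dz": 0, "spin": 0, "grip": 0},
  {"dx": 2.31, "dy": -4.15, "dz": 0, "spin": 0, "grip": 0},
  {"dx": 3.23, "dy": -4.53, "dz": 0, "spin": 0, "grip": 0},
  {"dx": 4.22, "dy": -4.7, "dz": 0, "spin": 0, "grip": 0},
  {"dx": 5.22, "dy": -4.7, "dz": 0, "spin": 0, "grip": 0},
  {"dx": 6.22, "dy": -4.7, "dz": 0, "spin": 0, "grip": 0},
  {"dx": 7.21, "dy": -4.62, "dz": 0, "spin": 0, "grip": 0},
])

```text
time_s: 7.62
tcp_pos: [0.5638, -0.1476, 0.1101]
eef_rot: [-179.8, 0.0, 180.0]
contact_force: [0.5, -8.2, 2.7]
gripper_width: 0.0004
```

```bash
python3 -c "
from rib import *
both(1.35)
g=lambda a:cv2.resize(a,(400,400),interpolation=cv2.INTER_CUBIC)
import glob
f=sorted(glob.glob('pics/side_*'),key=lambda x:float(x[10:-4]));print(f)
cv2.imwrite('pics/s4.png',np.hstack([g(cv2.imread(x)[165:245,280:360]) for x in f[-2:]]))
c=np.array([561.9,-145.1]);s=389.3
from path import *
table(s,10,c)"
```

```text
7.6167 [ 0.5638 -0.1476  0.1101] [ 0.5 -8.2  2.7]
top (np.float64(-94.6), np.float32(81.0), np.float32(41.0), 21)
side (np.float64(108.5), np.float32(88.0), np.float32(16.0), 22)
['pics/side_5.75.png', 'pics/side_6.68.png', 'pics/side_7.62.png']
s_end 489.3 end [597.61 -62.99]
[[0.95, 0.3], [1.82, 0.8], [2.55, 1.48], [3.11, 2.3], [3.48, 3.23], [3.63, 4.21], [3.63, 5.21], [3.63, 6.21], [3.63, 7.21], [3.57, 8.21]]
```

View pics/s4.png

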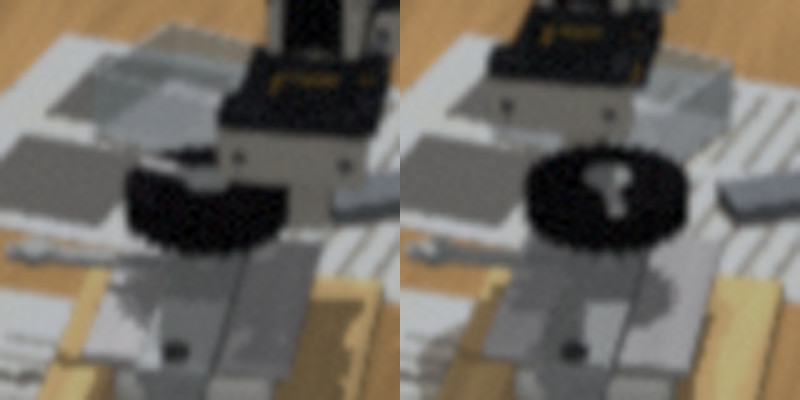

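At t=6.68 the rib is about in line with the pointer, pointing back and left, half hidden. At 7.62 it points towards the camera at about 108° (total 468°). So about 252° remain, or roughly 200 mm of rolling. One more 100 mm stroke, then I look.

Call:
servo_tool([
  {"dx": 0.95, "dy": 0.3, "dz": 0, "spin": 0, "grip": 0},
  {"dx": 1.82, "dy": 0.8, "dz": 0, "spin": 0, "grip": 0},
  {"dx": 2.55, "dy": 1.48, "dz": 0, "spin": 0, "grip": 0},
  {"dx": 3.11, "dy": 2.3, "dz": 0, "spin": 0, "grip": 0},
  {"dx": 3.48, "dy": 3.23, "dz": 0, "spin": 0, "grip": 0},
  {"dx": 3.63, "dy": 4.21, "dz": 0, "spin": 0, "grip": 0},
  {"dx": 3.63, "dy": 5.21, "dz": 0, "spin": 0, "grip": 0},
  {"dx": 3.63, "dy": 6.21, "dz": 0, "spin": 0, "grip": 0},
  {"dx": 3.63, "dy": 7.21, "dz": 0, "spin": 0, "grip": 0},
  {"dx": 3.57, "dy": 8.21, "dz": 0, "spin": 0, "grip": 0},
])

```text
time_s: 8.55
tcp_pos: [0.5997, -0.0609, 0.1103]
eef_rot: [180.0, 0.2, -179.9]
contact_force: [5.3, -0.5, 2.0]
gripper_width: 0.0004
```

```bash
python3 -c "
from rib import *
both(1.7)
from path import *
c=np.array([597.61,-62.99]);s=489.3
table(s,10,c);table(s,9,c)"
```

```text
8.55 [ 0.5997 -0.0609  0.1103] [ 5.3 -0.5  2. ]
top (np.float64(-126.0), np.float32(190.0), np.float32(46.0), 17)
side (np.float64(-123.7), np.float32(145.0), np.float32(23.0), 33)
s_end 589.3 end [516.95 -29.1 ]
[[-0.27, 0.96], [-0.75, 1.84], [-1.41, 2.59], [-2.21, 3.17], [-3.13, 3.56], [-4.11, 3.74], [-5.11, 3.75], [-6.11, 3.75], [-7.11, 3.68], [-8.07, 3.39]]
s_end 579.3 end [526.51 -26.22]
[[-0.23, 0.87], [-0.64, 1.67], [-1.19, 2.38], [-1.88, 2.96], [-2.66, 3.39], [-3.52, 3.66], [-4.41, 3.75], [-5.31, 3.75], [-6.21, 3.75], [-7.11, 3.68]]
```

Top and side agree: the rib is at -125° (595° in total), so about 126° remain. I roll about 85 mm (some 107°), then back off radially and look.

Call:
servo_tool([
  {"dx": -0.27, "dy": 0.96, "dz": 0, "spin": 0, "grip": 0},
  {"dx": -0.75, "dy": 1.84, "dz": 0, "spin": 0, "grip": 0},
  {"dx": -1.41, "dy": 2.59, "dz": 0, "spin": 0, "grip": 0},
  {"dx": -2.21, "dy": 3.17, "dz": 0, "spin": 0, "grip": 0},
  {"dx": -3.13, "dy": 3.56, "dz": 0, "spin": 0, "grip": 0},
  {"dx": -4.11, "dy": 3.74, "dz": 0, "spin": 0, "grip": 0},
  {"dx": -5.11, "dy": 3.75, "dz": 0, "spin": 0, "grip": 0},
  {"dx": -6.11, "dy": 3.75, "dz": 0, "spin": 0, "grip": 0},
  {"dx": -6.61, "dy": 3.75, "dz": 0, "spin": 0, "grip": 0},
  {"dx": -6.61, "dy": 3.75, "dz": 0, "spin": 0, "grip": 0},
])

```text
time_s: 9.48
tcp_pos: [0.5303, -0.0235, 0.1099]
eef_rot: [179.9, 0.0, -179.9]
contact_force: [-2.7, 6.7, 4.8]
gripper_width: 0.0005
```

Call:
servo_tool([
  {"dx": 0, "dy": 1.5, "dz": 0, "spin": 0, "grip": 0},
  {"dx": 0, "dy": 3, "dz": 0, "spin": 0, "grip": 0},
  {"dx": 0, "dy": 3, "dz": 3, "spin": 0, "grip": 0},
  {"dx": 0, "dy": 6, "dz": 5, "spin": 0, "grip": 0},
  {"dx": 0, "dy": 9, "dz": 6, "spin": 0, "grip": 0},
  {"dx": 0, "dy": 12, "dz": 6, "spin": 0, "grip": 0},
  {"dx": 0, "dy": 15, "dz": 6, "spin": 0, "grip": 0},
  {"dx": 0, "dy": 18, "dz": 6, "spin": 0, "grip": 0},
  {"dx": 0, "dy": 21, "dz": 6, "spin": 0, "grip": 0},
  {"dx": 0, "dy": 21, "dz": 6, "spin": 0, "grip": 0},
])

```text
time_s: 10.32
tcp_pos: [0.531, 0.1891, 0.1689]
eef_rot: [-180.0, -0.1, -179.8]
contact_force: [0.1, 0.7, 0.7]
gripper_width: 0.0004
```

```bash
python3 -c "
from rib import *
both(1.95)
import glob
f=sorted(glob.glob('pics/top_*'),key=lambda x:float(x[9:-4]))[-1]
cv2.imwrite('pics/c5.png',cv2.resize(cv2.imread(f)[175:275,285:405],None,fx=6,fy=6,interpolation=cv2.INTER_CUBIC))"
```

```text
10.3167 [0.531  0.1891 0.1689] [0.1 0.7 0.7]
top (np.float64(-15.1), np.float32(166.0), np.float32(49.0), 17)
side (np.float64(-49.3), np.float32(96.0), np.float32(49.0), 85)
```

View pics/c5.png

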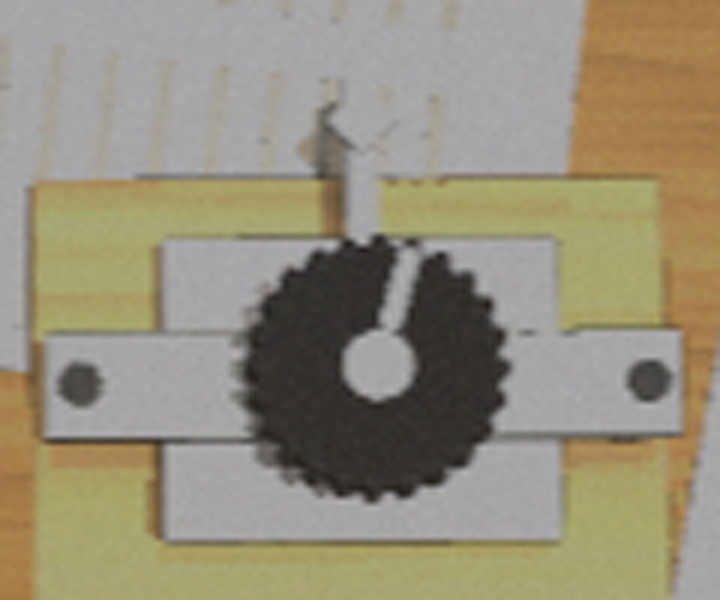

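The rib, from boss (379, 365) to end (408, 250), is about 15° short of the pointer line. A flat roll of 12 mm on the +y face will close it. First I check the settled pose.

```bash
python3 -c "
from rib import *
s=r.get_state();print(s['time_s'],s['tcp_pos'],s['qd'])"
```

```text
10.4167 [0.53046738 0.18586091 0.16869526] [-1.69506134 -0.67818868 -0.72423379  0.04122641  0.05605508  0.50842436]
```

Call:
servo_tool([
  {"dx": 0.5, "dy": -3, "dz": 0, "spin": 0, "grip": 0},
  {"dx": 1.0, "dy": -6, "dz": 0, "spin": 0, "grip": 0},
  {"dx": 1.9, "dy": -9, "dz": 0, "spin": 0, "grip": 0},
  {"dx": 1.9, "dy": -12, "dz": 0, "spin": 0, "grip": 0},
  {"dx": 1.9, "dy": -15, "dz": -1, "spin": 0, "grip": 0},
  {"dx": 1.9, "dy": -17.5, "dz": -2.5, "spin": 0, "grip": 0},
  {"dx": 1.9, "dy": -19, "dz": -4.5, "spin": 0, "grip": 0},
  {"dx": 1.9, "dy": -19, "dz": -5.8, "spin": 0, "grip": 0},
  {"dx": 1.9, "dy": -19, "dz": -5.8, "spin": 0, "grip": 0},
  {"dx": 1.9, "dy": -19, "dz": -5.8, "spin": 0, "grip": 0},
])

```text
time_s: 11.25
tcp_pos: [0.5497, -0.0062, 0.1111]
eef_rot: [-180.0, -0.1, 179.9]
contact_force: [-0.1, -0.1, 0.2]
gripper_width: 0.0004
```

Call:
servo_tool([
  {"dx": 0, "dy": -1.2, "dz": 0, "spin": 0, "grip": 0},
  {"dx": 0, "dy": -1.8, "dz": 0, "spin": 0, "grip": 0},
  {"dx": 0, "dy": -2.05, "dz": 0, "spin": 0, "grip": 0},
  {"dx": 0, "dy": -2.05, "dz": 0, "spin": 0, "grip": 0},
  {"dx": -0.4, "dy": -2.05, "dz": 0, "spin": 0, "grip": 0},
  {"dx": -0.8, "dy": -2.05, "dz": 0, "spin": 0, "grip": 0},
  {"dx": -1.2, "dy": -2.05, "dz": 0, "spin": 0, "grip": 0},
  {"dx": -1.2, "dy": -2.05, "dz": 0, "spin": 0, "grip": 0},
  {"dx": -1.2, "dy": -2.05, "dz": 0, "spin": 0, "grip": 0},
  {"dx": -1.2, "dy": -2.05, "dz": 0, "spin": 0, "grip": 0},
])

```text
time_s: 12.08
tcp_pos: [0.5401, -0.0231, 0.1128]
eef_rot: [179.8, 0.2, -180.0]
contact_force: [-1.4, 13.3, 1.3]
gripper_width: 0.0005
```

Call:
servo_tool([
  {"dx": 0, "dy": 1.5, "dz": 0, "spin": 0, "grip": 0},
  {"dx": 0, "dy": 3, "dz": 0, "spin": 0, "grip": 0},
  {"dx": 0, "dy": 3, "dz": 3, "spin": 0, "grip": 0},
  {"dx": 0, "dy": 6, "dz": 5, "spin": 0, "grip": 0},
  {"dx": 0, "dy": 9, "dz": 6, "spin": 0, "grip": 0},
  {"dx": 0, "dy": 12, "dz": 6, "spin": 0, "grip": 0},
  {"dx": 0, "dy": 15, "dz": 6, "spin": 0, "grip": 0},
  {"dx": 0, "dy": 18, "dz": 6, "spin": 0, "grip": 0},
  {"dx": 0, "dy": 21, "dz": 6, "spin": 0, "grip": 0},
  {"dx": 0, "dy": 21, "dz": 6, "spin": 0, "grip": 0},
])

```text
time_s: 12.92
tcp_pos: [0.5393, 0.1886, 0.1727]
eef_rot: [179.9, 0.1, -179.8]
contact_force: [1.1, 0.3, 0.2]
gripper_width: 0.0005
```

```bash
python3 -c "
from rib import *
both(2)
import glob
f=sorted(glob.glob('pics/top_*'),key=lambda x:float(x[9:-4]))[-1]
cv2.imwrite('pics/c6.png',cv2.resize(cv2.imread(f)[175:275,285:405],None,fx=6,fy=6,interpolation=cv2.INTER_CUBIC))"
```

```text
12.9167 [0.5393 0.1886 0.1727] [1.1 0.3 0.2]
top (np.float64(-2.1), np.float32(167.0), np.float32(49.0), 18)
side (np.float64(-102.6), np.float32(97.0), np.float32(36.0), 126)
```

View pics/c6.png

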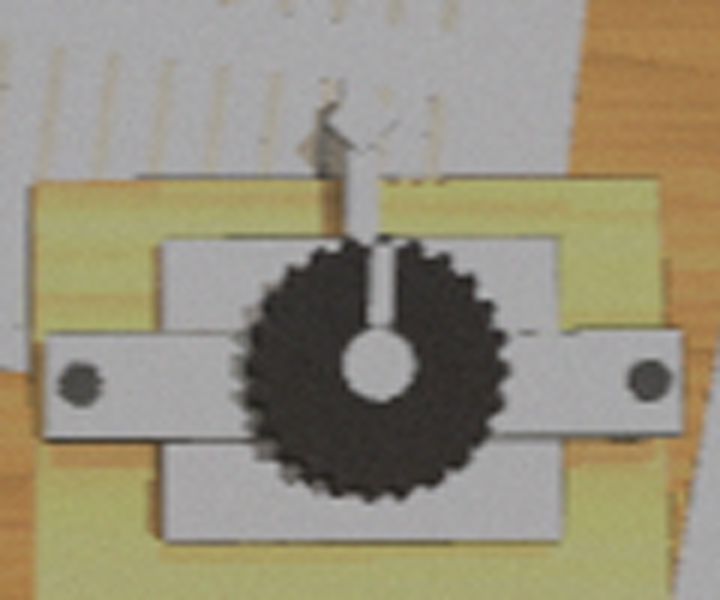

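The rib now runs from (379, 365) to (383, 247) and still looks 2–3° short. I measure it more exactly with a line fit.

```bash
cat > fine.py <<'E'
from h import *
import glob
def rect(im,z,cx=.544,cy=-.0857,half=.12,n=960):
    # orthographic view of plane z: row = -x, col = -y
    X,Y=np.meshgrid(np.linspace(half,-half,n)+cx,np.linspace(half,-half,n)+cy,indexing="ij")
    uv=proj("top",np.c_[X.ravel(),Y.ravel(),np.full(X.size,z)]).astype(np.float32).reshape(n,n,2)
    return cv2.remap(cv2.cvtColor(im,cv2.COLOR_BGR2GRAY),uv,None,cv2.INTER_CUBIC).astype(float),X,Y
def line(g,X,Y,x0,x1,yc,w):
    # centre of bright band per row, fit y(x)
    pts=[]
    for i in range(g.shape[0]):
        if x0<X[i,0]<x1:
            m=abs(Y[i]-yc)<w; v=g[i,m]; ww=np.clip(v-(v.min()+v.max())/2,0,None); pts.append((X[i,0],(ww*Y[i,m]).sum()/ww.sum()))
    p=np.array(pts);return np.polyfit(p[:,0],p[:,1],1),p
if __name__=="__main__":
    f=sorted(glob.glob('pics/top_*'),key=lambda x:float(x[9:-4]))[-1];im=cv2.imread(f);print(f)
    zt=.1338+.008
    g,X,Y=rect(im,zt)
    m=((X-.544)**2+(Y+.0857)**2<.0165**2);v=g[m]>110
    b=np.array([X[m][v],Y[m][v]]).T; k=np.linalg.norm(b-b.mean(0),axis=1)<.0125;c=b[k].mean(0);k=np.linalg.norm(b-c,axis=1)<.0125;c=b[k].mean(0)
    a,p=line(g,X,Y,c[0]+.018,c[0]+.038,c[1],.009)
    e=np.array([c[0]+.040,np.polyval(a,c[0]+.040)])
    print("boss",c,"rib slope deg",np.degrees(np.arctan(a[0])),"from boss",np.degrees(np.arctan2(*(e-c)[::-1])))
    g,X,Y=rect(im,.086)
    a,p=line(g,X,Y,.6,.617,-.0848,.009)
    print("ptr slope",np.degrees(np.arctan(a[0])),"at",p[len(p)//2],"from boss",np.degrees(np.arctan2(p[:,1].mean()-c[1],p[:,0].mean()-c[0])))
E
python3 fine.py
```

```text
pics/top_12.92.png
boss [ 0.54472133 -0.08573683] rib slope deg -2.071386813098012 from boss -2.367150871794525
ptr slope -1.4615986137881085 at [ 0.60844213 -0.08677506] from boss -0.8435872274103798
```

The rib is at about -2.2° and the pointer, perpendicular to the crossbar, at about +0.6°. A nudge of about 2.8° remains. Last time roughly 1 mm of the command went into compliance, so I command 3.2 mm.

Call:
servo_tool([
  {"dx": 0.5, "dy": -3, "dz": 0, "spin": 0, "grip": 0},
  {"dx": 0.7, "dy": -6, "dz": 0, "spin": 0, "grip": 0},
  {"dx": 0.7, "dy": -9, "dz": 0, "spin": 0, "grip": 0},
  {"dx": 0.7, "dy": -12, "dz": 0, "spin": 0, "grip": 0},
  {"dx": 0.7, "dy": -15, "dz": -1, "spin": 0, "grip": 0},
  {"dx": 0.7, "dy": -17.5, "dz": -2.5, "spin": 0, "grip": 0},
  {"dx": 0.7, "dy": -19, "dz": -4.5, "spin": 0, "grip": 0},
  {"dx": 0.7, "dy": -19, "dz": -5.9, "spin": 0, "grip": 0},
  {"dx": 0.7, "dy": -19, "dz": -5.9, "spin": 0, "grip": 0},
  {"dx": 0.7, "dy": -19, "dz": -5.9, "spin": 0, "grip": 0},
])

```text
time_s: 13.85
tcp_pos: [0.5452, -0.0069, 0.1127]
eef_rot: [-180.0, -0.1, 179.9]
contact_force: [0.4, 0.2, -0.5]
gripper_width: 0.0005
```

Call:
servo_tool([
  {"dx": 0, "dy": -1.2, "dz": 0, "spin": 0, "grip": 0},
  {"dx": 0, "dy": -1.8, "dz": 0, "spin": 0, "grip": 0},
  {"dx": 0, "dy": -2.05, "dz": 0, "spin": 0, "grip": 0},
  {"dx": 0, "dy": -2.05, "dz": 0, "spin": 0, "grip": 0},
  {"dx": -0.1, "dy": -2.05, "dz": 0, "spin": 0, "grip": 0},
  {"dx": -0.2, "dy": -2.05, "dz": 0, "spin": 0, "grip": 0},
  {"dx": -0.32, "dy": -2.05, "dz": 0, "spin": 0, "grip": 0},
  {"dx": -0.32, "dy": -2.05, "dz": 0, "spin": 0, "grip": 0},
  {"dx": -0.32, "dy": -2.05, "dz": 0, "spin": 0, "grip": 0},
  {"dx": -0.32, "dy": -2.05, "dz": 0, "spin": 0, "grip": 0},
])

```text
time_s: 14.68
tcp_pos: [0.5448, -0.0235, 0.1143]
eef_rot: [179.8, 0.3, -179.9]
contact_force: [0.8, 13.2, 1.7]
gripper_width: 0.0003
```

Call:
servo_tool([
  {"dx": 0, "dy": 1.5, "dz": 0, "spin": 0, "grip": 0},
  {"dx": 0, "dy": 3, "dz": 0, "spin": 0, "grip": 0},
  {"dx": 0, "dy": 3, "dz": 3, "spin": 0, "grip": 0},
  {"dx": 0, "dy": 6, "dz": 5, "spin": 0, "grip": 0},
  {"dx": 0, "dy": 9, "dz": 6, "spin": 0, "grip": 0},
  {"dx": 0, "dy": 12, "dz": 6, "spin": 0, "grip": 0},
  {"dx": 0, "dy": 15, "dz": 6, "spin": 0, "grip": 0},
  {"dx": 0, "dy": 18, "dz": 6, "spin": 0, "grip": 0},
  {"dx": 0, "dy": 21, "dz": 6, "spin": 0, "grip": 0},
  {"dx": 0, "dy": 21, "dz": 6, "spin": 0, "grip": 0},
])

```text
time_s: 15.52
tcp_pos: [0.5433, 0.188, 0.1738]
eef_rot: [179.9, 0.1, -179.8]
contact_force: [0.8, 0.3, 0.1]
gripper_width: -0.0001
```

```bash
python3 -c "
from rib import *
both(2)
import glob
f=sorted(glob.glob('pics/top_*'),key=lambda x:float(x[9:-4]))[-1]
cv2.imwrite('pics/c7.png',cv2.resize(cv2.imread(f)[175:275,285:405],None,fx=6,fy=6,interpolation=cv2.INTER_CUBIC))"; python3 fine.py
```

```text
15.5167 [0.5433 0.188  0.1738] [0.8 0.3 0.1]
top (np.float64(0.5), np.float32(167.0), np.float32(49.0), 16)
side (np.float64(-92.9), np.float32(100.0), np.float32(27.0), 118)
pics/top_15.52.png
boss [ 0.54467785 -0.0857009 ] rib slope deg -0.5134777508148963 from boss -0.04741725652705809
ptr slope -1.336797053360345 at [ 0.60844213 -0.08667473] from boss -0.8637689588411102
```

View pics/c7.png

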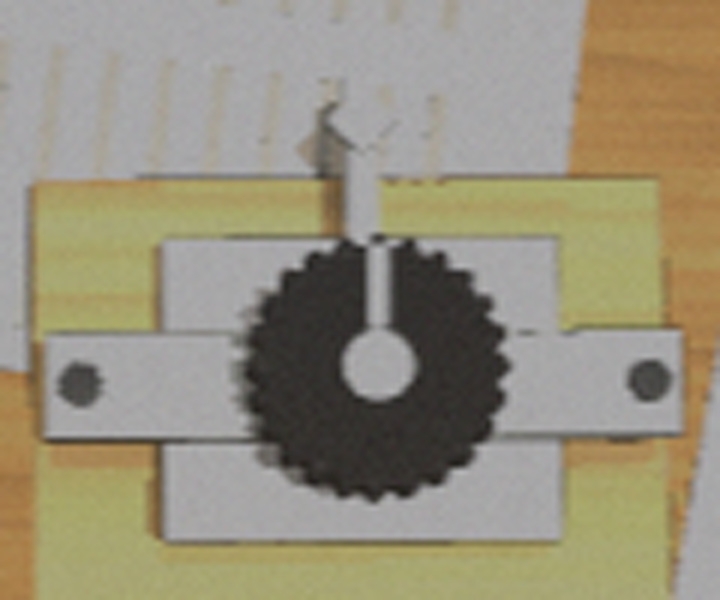

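The rib and pointer now line up. The rib runs from (379, 365) to (378, 247), and I measure it at 0 to 0.5° against about 0.6° for the pointer. The hand is clear, so I hand in.

```bash
python3 -c "
from h import *
s=r.get_state();print(s['time_s'],s['contact_force'].round(1),s['qd'].round(1))
print(r.close_job())"
```

```text
15.6167 [-0.3 -0.5  0.1] [-1.7 -0.4 -1.1 -0.  -0.   0.3]
the job is handed in; nothing more can be done
None
```

I rolled the shut fingertip anticlockwise round the rim, bringing the rib from about -43° past the pointer and on for two full turns. Two short rolls at the end lined it up, and I handed the job in at 15.6 s.

- **Turn count:** I followed the rib as it went round. It read 91°, about 345° (partly hidden), 468°, 595°, 705°, 718° and about 720°. That matches the distance rolled, about 127° per 100 mm.
- **Alignment:** at the end the rib is at 0 to 0.5° in the top view. The crossbar puts the pointer at about +0.6°.
- **Hand:** the fingers were about 0.2 m from the wheel at handover, and the force reading was near zero. The force readings, taken only at the end of each move, never exceeded 18.5 N.
- **Checks that disagreed:** an automatic fit of the pointer gave about -0.9 to -1.3°. I discounted it because the bright board behind the pointer confuses it. The side camera's rib reading was useless at the end because the hand blocked the view.
- **Not checked:** I did not measure the mould or the bystanders at the end; the bed looked unchanged in the last top view, which did not take in the bystanders.

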